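# Close the lever arch file on the cleaning plans

### The job

The laminated cleaning plans have just been filed: press the retaining bar down on its two posts until it lies flat on the cards, and push the file's upright lever over towards the foot of the file, past its dead point, until it snaps down into lock and the arches have closed. Do it with the fingertips; leave the file lying where it is, and do not pick up or disturb the stapler, the glue stick or the box of clips on it.

Things in the scene. Friction and masses are not known exactly. Their poses are not given: they have to be found in the camera images.
- file: An A4 lever arch file lying open on the desk, loose, about 3 kg; black board covers 3 mm thick. Origin: on the desk, midway between its two upright posts. z up, x to the head of the file (-x: its foot, the edge nearer the robot), y to the spine and the empty front cover. Covers span x -159 to +159, y -213 to +443 mm.
- cards_mid (a point): Middle of the top of the filed cards, one solid block, 297 mm along the file's x and 207 mm along y; this point is at x 0, y -98 mm of the file, 19 mm above the desk. The cards end at y +5 mm, so the lever stands beside them on the spine side.
- post_foot (a point): Top of the steel post nearer the file's foot: x -40 mm, y 0, 51 mm above the desk. The other post is at x +40 mm. Both are 6 mm thick, upright.
- arch_shaft (a point): Middle of the shaft (along the file's x) on which the arches turn: x 0, y +55 mm, 12 mm above the desk. The arches are two bent 5 mm wires at x -40 and +40 mm. At the start they stand open, swung to the spine, tips above y +65 mm, all below 84 mm. As the lever goes down they swing over and come down on the post tops; closed they are 73 mm high.
- lever (a joint): Angle of the steel lever in the file's x-z plane (rad): 0 upright (as at the start), growing as the tip swings to the foot (-x) and down; 1.45 locked, a hard stop, tip 29 mm above the desk. Resists with up to 0.9 N m at about 0.6 rad (13 N near the tip), with nothing at the dead point 1.2; past that a spring snaps it to 1.45 and holds it there. Let go sooner, it springs back up.
- lever_pivot (a point): Centre of the lever's hinge pin: x -83 mm, y +34 mm, 20 mm above the underside of the file. The hinge axis runs along the file's y. The pin's two steel cheeks reach 26 mm above the desk.
- lever_tip (a point): Middle of the lever's free end, 74 mm from the pivot. The lever is a straight flat steel strip, 3 mm thick and 16 mm wide, its last 20 mm a thumb plate 20 mm wide and 3.5 mm thick; the point lies midway through the thickness.
- bar (a joint): How far the grey retaining bar has been pushed down its two posts (m): 0 = 20 mm above the cards, 0.020 = flat on the cards (hard stop). It starts at 0 to 0.008, grips the posts with about 3 N of friction and stays where it is left; it slides straight without tilting.
- bar_mid (a point): Middle of the top of the grey retaining bar, a plastic strip 112 mm along the file's x, 15 mm wide and 3 mm thick, with a raised pressing pad 50 x 10 mm, 2 mm higher, in its middle; this point is on the pad. With the bar down it is 24 mm above the desk. Between the posts 70 mm are free for fingers.
- stapler: Black desk stapler, 145 x 36 x 60 mm, standing on the front cover, by the spine. Origin under its middle. Not to be disturbed.
- glue_stick: White glue stick, 29 mm thick, 84 mm tall, standing on the cards. Origin under its foot. Not to be disturbed.
- clip_box: Small cardboard box of paper clips, 72 x 47 x 22 mm, on the cards. Origin under its middle. Not to be disturbed.

How it is judged:
By the outcome, as a careful person would: the job done as asked, in the order asked, and still so for the second after the job is handed in, with the robot touching nothing.
It also fails if it takes over 40 s, if anything falls off the work surface, if the arm or the gripper's body presses on something with over 40 N, if the wrist force passes 120 N, or if a joint passes its speed limit or range.

### The arm

A 6-joint arm with a two-finger parallel gripper is mounted at the origin on the work surface. World frame = base frame: x ahead of the robot, y to its left, z up, the work surface at z = 0. Lengths are in m, angles in rad, forces in N, time in s.
With the tool pointing down it reaches from about 0.425 to 0.925 m from the base axis. Payload 12.5 kg.
Tool frame: the origin (TCP) lies between the finger pads; the fingertips stand manip.finger_overhang ahead of it and the grasp point (between the pads) lies 3 mm ahead of it (manip.finger_overhang is the distance from the TCP to the fingertips, in m); z points along the fingers, x is the direction in which the jaws open and shut, and the axes are right-handed (so a half turn about z gives the same grasp; the last joint's range is limited). The gripper opens to 85 mm and grips with 20 to 120 N. Pads are 22 mm wide; open, the fingers measure 114 mm over their backs; the gripper's body (76 mm by 85 mm) begins 54 mm behind the grasp point. The pads swing forward as they close: fully open they stand 13 mm farther back than shut.
Start: joints at [-1.264, 0.491, 1.559, -0, 1.092, -0.106], TCP at [0.251, -0.573, 0.228] pointing down, gripper open.
Joint ranges: [-3.1, 3.1], [-0.84, 2.19], [0.05, 2.79], [-1.13, 4.28], [0.06, 2.93], [-2.69, 2.69]. Speed limits (rad/s): [2.22, 2.22, 2.79, 3.14, 3.14, 3.14].

### API

Orientations are given as a 3x3 rotation matrix whose columns are the frame's x, y, z axes.
In Python, from workcell import manip, vision gives the robot as it stands. The module is installed in compiled form; this text tells all that it offers.
- The arm moves only by the tool step_arm, never from a script. Its argument "series" is a list that holds one entry, the list of rows, each a list of 5 numbers: the shift along the tool's x, y, z in mm, then the turn about the tool's z in degrees, then the opening, from -1 (shut) to 1 (fully open). In form: [[[tx, ty, tz, spin, gripper], ...]]. A call has 1 to 20 rows; each row is the pose to reach, as a shift and turn from the pose measured when the call began, along the tool's axes at that moment; what a row does not reach only later rows make up. A row lasts 1/12 s, in which the tool goes at most 41.7 mm and 7.16 degrees, less where a joint would pass 70% of its speed; a pose out of reach is approached as far as the arm can. A call with a gripper value outside its range is refused whole. The fingers move at their own pace and stop on an object; "newtons" is the grip in N (left out, the last holds). Time passes only in rows, so rows that repeat a pose let the fingers close. It gives the time, the measured TCP pose, the force and the opening at its end, in the units of the state.
- manip.sense(): the state, without advancing time (a new reading comes with each control period).
- vision.read_camera(name): name is "scene" or "top" or "wrist"; returns (picture, depth): 480x640x3 uint8, red, green, blue; 480x640 float32, m along the optical axis (not along the pixel's ray), 0 where there is no reading.
- vision.get_calibration(name): a dict with "mtx" (3x3 intrinsics, pixels), "distortion" ([k1, k2, p1, p2, k3] as OpenCV has them; the pictures are not rectified), "R" (3x3) and "t" (3): a world point X has camera coordinates R X + t. Camera axes: x right, y down, z forward; pixel columns grow to the right and rows downward; lengths in m; the calibration is good to about 2 mm. A picture is of the moment at which its call begins: read the wrist's pose just before it. get_calibration takes no time and is no camera call; for the wrist camera it gives the pose at the moment of the call.
- manip.job_done(): hands the job in, once; it reports no verdict.
Trained networks look in the newest picture that a camera, given by its name, has taken for a name from the list of things; names that differ only in an ending like _2 or _b are one class to them, and where a whole thing is asked for, a point or a joint stands for the part that bears it (a point fixed in the world has none). Each returns a list of dicts, best first, with "conf" (0 to 1); they miss things now and then, are a little off and sometimes report something else, mostly with a low value. They report only what shows in the picture. A call takes as long as a camera call.
- vision.silhouettes(camera, query): "mask" (480x640 bool, what is visible of it) and "bbox" ([left, top, right, bottom] in pixels, round what is visible of it).
- vision.place_of(camera, query): "centre" ([row, column] in pixels: a listed point, or the origin of a listed thing).
The state is a dict: "time": time; "joints": joint angles; "qvel": joint speeds; "effort": joint torques, N m; "ee_pos": TCP position; "eef_rot": TCP orientation; "ft_force": force on the tool from outside, world axes, zero at the start; "wrist_torque": the same for the moment, N m; "grip_width": finger opening in m.
Only numpy, scipy, OpenCV 4.12 (cv2) and the standard library are available. Lean on these libraries where they do the work, as an engineer would, in place of code of your own. Each camera call takes 0.05 s, during which the arm holds its last target.

## Working session

There is one attempt and no reset: what is moved stays moved. The work goes in short steps, Python scripts to look and compute and a tool call to move; the robot and the scene stay as the last step left them, time stands still between calls to the robot, and variables do not carry over. Pictures are saved under pics/ and viewed, and the job is handed in when it is done.

Besides the shell and the picture viewer there is one more tool, called after ">>>" as name(argument=value, ...), one argument or row to a line, values as JSON. step_arm: Moves the arm, as the interface text tells. Its arguments: {"type":"object","properties":{"series":{"type":"array","items":{"type":"array","items":{"type":"array","items":{"type":"number"}}}},"newtons":{"type":"number"}},"required":["series"]}

```bash
mkdir -p pics
cat > h.py <<'E'
import numpy as np, cv2
from workcell import manip, vision
def proj(cal,P):
    r,_=cv2.Rodrigues(np.array(cal["R"])); return cv2.projectPoints(np.array(P,float).reshape(-1,1,3),r,np.array(cal["t"],float),np.array(cal["mtx"]),np.array(cal["distortion"]))[0].reshape(-1,2)
def ray(cal,row,col):
    u=cv2.undistortPoints(np.array([[[col,row]]],float),np.array(cal["mtx"]),np.array(cal["distortion"]))[0,0]
    R=np.array(cal["R"]);t=np.array(cal["t"]); return -R.T@t, R.T@np.array([u[0],u[1],1.])
def atz(cal,row,col,z):
    o,d=ray(cal,row,col); return o+d*(z-o[2])/d[2]
def atdepth(cal,row,col,dep):
    o,d=ray(cal,row,col); return o+d*dep
E
python3 - <<'E'
from h import *
np.set_printoptions(precision=4,suppress=True)
s=manip.sense(); print(s["time"],s["ee_pos"],s["eef_rot"],s["ft_force"],s["grip_width"],manip.finger_overhang)
for n in ["scene","top"]:
    im,d=vision.read_camera(n); cv2.imwrite(f"pics/{n}0.png",im[:,:,::-1]); np.savez(f"{n}0.npz",im=im,d=d)
    c=vision.get_calibration(n)
    for q,z in [("file",0),("cards_mid",.019),("post_foot",.051),("arch_shaft",.012),("lever_pivot",.02),("lever_tip",.094),("bar_mid",.04),("stapler",.003),("glue_stick",.019),("clip_box",.019)]:
        for r in vision.place_of(n,q)[:2]:
            row,col=r["centre"]; 
            print(n,q,round(r["conf"],2),np.round([row,col],1),atz(c,row,col,z), d[int(row),int(col)], atdepth(c,row,col,d[int(row),int(col)]))
E
```

```text
0.0 [ 0.2507 -0.5723  0.2273] [[ 0.4012 -0.916  -0.0004]
 [-0.916  -0.4012  0.001 ]
 [-0.0011 -0.0001 -1.    ]] [ 0.6328  0.4387 -0.5805] 0.08511142041575266 0.022
scene file 0.72 [254.6 264. ] [ 0.6382 -0.0678  0.    ] 0.88381475 [ 0.6408 -0.0606  0.0116]
scene cards_mid 0.64 [210.6 233.1] [ 0.6511 -0.1623  0.019 ] 0.92401516 [ 0.6511 -0.1622  0.0191]
scene post_foot 0.98 [223.3 283.8] [ 0.5955 -0.076   0.051 ] 0.90960664 [ 0.5862 -0.0971  0.0197]
scene post_foot 0.54 [211.3 235.4] [ 0.655  -0.1348  0.051 ] 0.9246598 [ 0.648  -0.1598  0.0179]
scene arch_shaft 0.7 [275.3 280.6] [ 0.6343 -0.0123  0.012 ] 0.8568497 [ 0.6353 -0.01    0.0163]
scene lever_pivot 0.78 [239.6 315.4] [ 0.5549 -0.0428  0.02  ] 0.88988614 [ 0.5554 -0.0419  0.0214]
scene lever_tip 0.72 [208.8 318.5] [ 0.5485 -0.0471  0.094 ] 0.92970914 [ 0.519  -0.0982  0.0183]
scene bar_mid 0.69 [326.  383.7] [0.546  0.1503 0.04  ] 0.77950126 [0.5474 0.1516 0.0439]
scene bar_mid 0.67 [242.7 262.1] [ 0.6401 -0.065   0.04  ] 0.8590577 [ 0.6408 -0.0632  0.0428]
scene stapler 0.95 [325.4 383.3] [0.5325 0.1363 0.003 ] 0.7739534 [0.5
[... 1018 characters left out ...]
 0.02 ] 0.80192375 [ 0.5498 -0.0388  0.0615]
top lever_tip 0.48 [213.6 443.2] [ 0.6292 -0.146   0.094 ] 0.8602376 [ 0.6487 -0.1625  0.019 ]
top lever_tip 0.45 [265.2 373.3] [ 0.5558 -0.0419  0.094 ] 0.8583383 [ 0.5699 -0.049   0.0077]
top bar_mid 0.68 [218.1 382.8] [ 0.6378 -0.0636  0.04  ] 0.83664507 [ 0.637  -0.0633  0.0429]
top stapler 0.62 [289.4 253.3] [0.5356 0.1408 0.003 ] 0.80550593 [0.529  0.1332 0.0575]
top glue_stick 0.56 [278.1 459.9] [ 0.5449 -0.1825  0.019 ] 0.7983884 [ 0.5393 -0.1726  0.06  ]
top clip_box 0.95 [217.5 465.5] [ 0.6417 -0.1981  0.019 ] 0.8355564 [ 0.6362 -0.1923  0.041 ]
top clip_box 0.68 [223.2 381. ] [ 0.6348 -0.0626  0.019 ] 0.8406247 [ 0.6303 -0.0607  0.0376]
```

View pics/scene0.png

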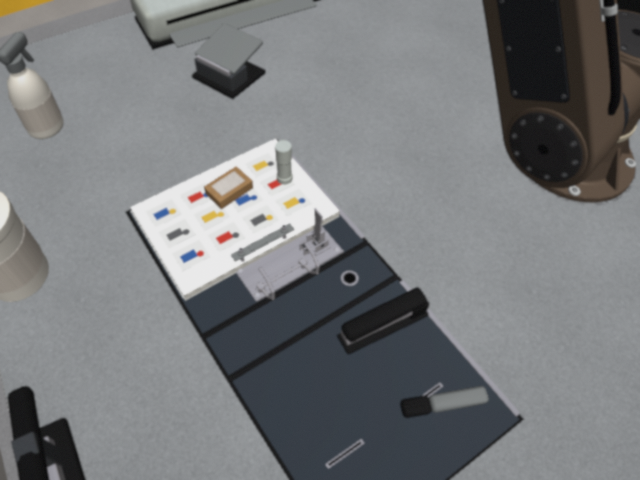

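View pics/top0.png

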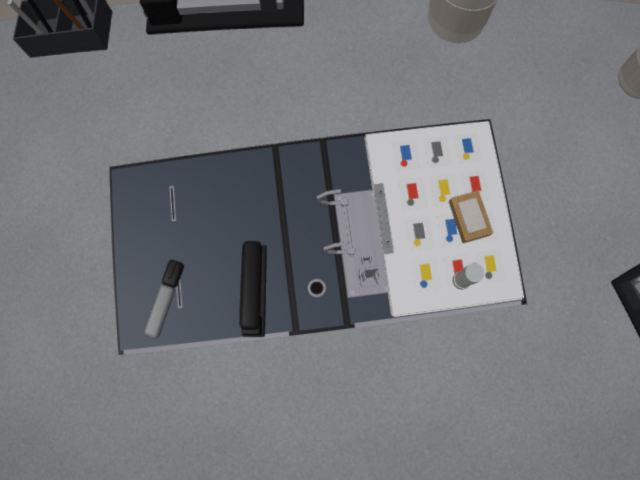

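The pictures show the file with its spine to the left (world +y). In the top view the bar is at (383,218), the lever at about (370,270) and the stapler at (253,289), with the glue stick at (468,275). I'll fit the file's pose next.

```bash
cat > fit.py <<'E'
from h import *
from scipy.optimize import least_squares
np.set_printoptions(precision=4,suppress=True)
ct=vision.get_calibration("top"); cs=vision.get_calibration("scene")
def W(p,P):
    x,y,a=p; P=np.atleast_2d(P).astype(float)/1000; c,s=np.cos(a),np.sin(a)
    return np.c_[x+c*P[:,0]-s*P[:,1], y+s*P[:,0]+c*P[:,1], P[:,2]]
if __name__=="__main__":
    ims={n:np.load(f"{n}0.npz") for n in ["top","scene"]}
    obs=[(ct,(0,-98,19),(211.4,444.8)),(ct,(-40,0,51),(239.8,388.4)),(ct,(0,55,12),(226.3,347.5)),(ct,(-83,34,20),(272.9,369.7)),(ct,(-83,34,94),(265.2,373.3)),(ct,(0,0,43),(218.1,382.8)),
     (cs,(0,-98,19),(210.6,233.1)),(cs,(-40,0,51),(223.3,283.8)),(cs,(0,55,12),(275.3,280.6)),(cs,(-83,34,20),(239.6,315.4)),(cs,(-83,34,94),(208.8,318.5)),(cs,(0,0,43),(242.7,262.1)),
     # cover corners by eye
     (ct,(-159,443,3),(353,121)),(ct,(159,443,3),(167,110)),(ct,(159,-213,3),(121,491)),(ct,(-159,-213,3),(303,524)),(cs,(-159,443,3),(419,521)),(cs,(159,-213,3),(211,129))]
    def f(p): return np.concatenate([proj(c,W(p,P))[0]-np.array(o)[::-1] for c,P,o in obs])
    r=least_squares(f,[.638,-.064,.1],loss="soft_l1"); print(r.x,np.degrees(r.x[2])); print(f(r.x).reshape(-1,2))
    np.save("pose.npy",r.x)
    for n,c in [("top",ct),("scene",cs)]:
        im=cv2.resize(ims[n]["im"][:,:,::-1],None,fx=4,fy=4,interpolation=cv2.INTER_CUBIC)
        def L(P):
            q=proj(c,W(r.x,P))*4+1.5; cv2.polylines(im,[np.round(q).astype(np.int32)],False,(0,255,0),1)
        L([(-159,-213,3),(159,-213,3),(159,443,3),(-159,443,3),(-159,-213,3)])
        L([(-148,-201.5,19),(148,-201.5,19),(148,5,19),(-148,5,19),(-148,-201.5,19)])
        for x in(-40,40): L([(x,0,19),(x,0,51)])
        L([(-83,34,20),(-83,34,94)]);L([(-40,55,12),(40,55,12)]); L([(-56,-7.5,41),(56,-7.5,41),(56,7.5,41),(-56,7.5,41),(-56,-7.5,41)])
        u=proj(c,W(r.x,[(-40,10,30)]))[0]*4; x0=int(u[0]-400);y0=int(u[1]-300)
        cv2.imwrite(f"pics/fit_{n}.png",im[y0:y0+600,x0:x0+800])
E
python3 fit.py
```

```text
[ 0.6396 -0.0665  0.1059] 6.066918429791672
[[-0.7162  1.4208]
 [ 0.8351  0.8484]
 [ 1.2061 -0.7785]
 [-0.2628  1.625 ]
 [-0.2021  1.6822]
 [ 2.0438 -1.667 ]
 [ 0.2257 -0.9396]
 [-0.9191  3.3134]
 [ 0.4304  0.1083]
 [ 1.1475  0.235 ]
 [-1.0756  3.7071]
 [-0.2043 -1.8857]
 [-1.6834  0.7184]
 [ 0.3392 -1.313 ]
 [ 0.0286 -2.851 ]
 [ 3.9834  0.1428]
 [ 2.0795  0.5817]
 [-4.7984  1.2054]]
```

View pics/fit_top.png

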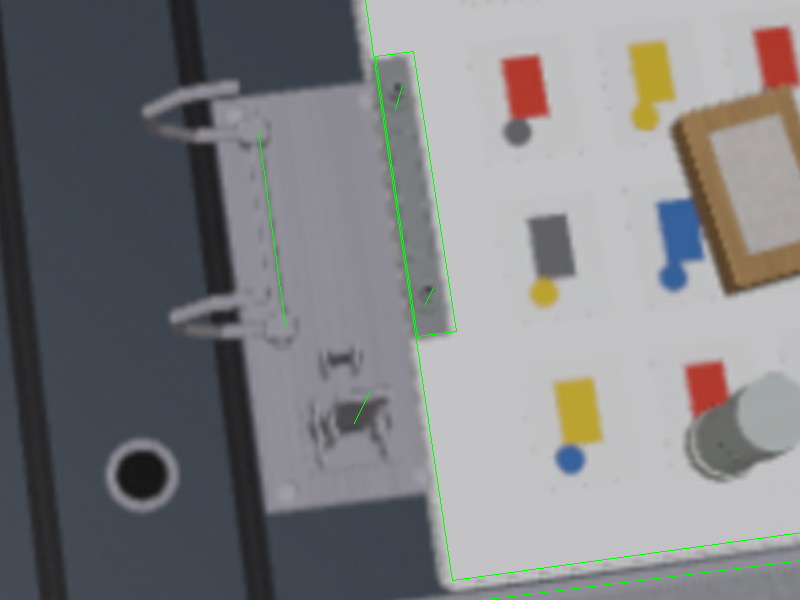

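View pics/fit_scene.png

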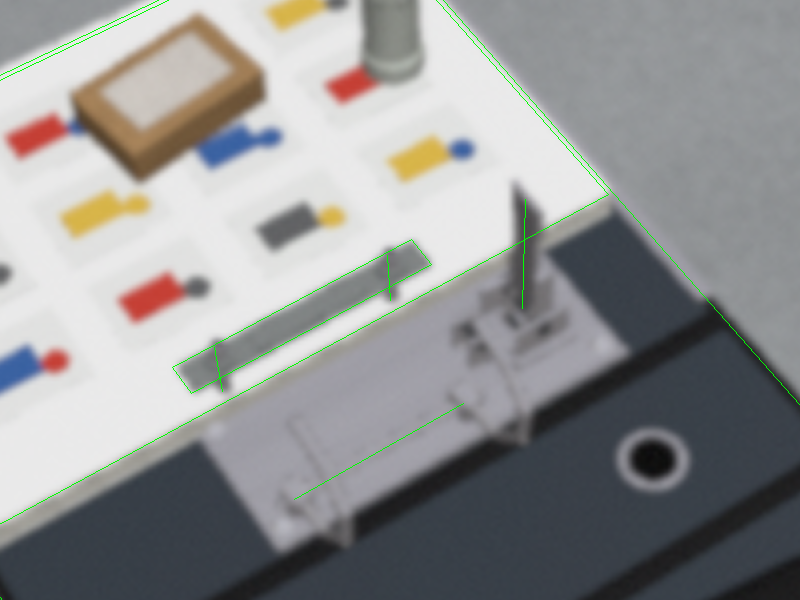

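```bash
cat > go.py <<'E'
from fit import *
def rel(target, tip=True, yawx=None):
    s=manip.sense(); R=np.array(s["eef_rot"]); t=np.array(target,float)
    if tip: t=t+[0,0,manip.finger_overhang]
    return R.T@(t-np.array(s["ee_pos"]))*1000
E
python3 - <<'E'
from go import *
d=np.load("scene0.npz")["d"]
# heights along path
p0=np.array([.25,-.57]);p1=np.array([.639,-.0655])
vv,uu=np.mgrid[0:480:4,0:640:4]
u=cv2.undistortPoints(np.c_[uu.ravel(),vv.ravel()].astype(float).reshape(-1,1,2),np.array(cs["mtx"]),np.array(cs["distortion"]))[:,0]
D=d[vv,uu].ravel(); X=(np.c_[u,np.ones(len(u))]*D[:,None]-np.array(cs["t"]))@np.array(cs["R"])
X=X[D>0]
n=(p1-p0)/np.linalg.norm(p1-p0); q=X[:,:2]-p0; a=q@n; b=q@np.array([-n[1],n[0]])
m=(a>-.1)&(a<.7)&(abs(b)<.1)
i=np.argsort(-X[m][:,2])[:5]; print(X[m][i])
p=np.load("pose.npy"); p[1]+=.001
print("hover bar",W(p,[(0,0,150)]), rel(W(p,[(0,0,130)])[0]))
E
```

```text
[[ 0.5441 -0.1904  0.1041]
 [ 0.5481 -0.1822  0.1039]
 [ 0.542  -0.1797  0.1033]
 [ 0.536  -0.1768  0.1031]
 [ 0.5377 -0.1883  0.103 ]]
hover bar [[ 0.6396 -0.0655  0.15  ]] [-308.3932 -559.5444   75.8951]
```

>>> step_arm(
  series=[
    [[-19,-35,0,6,-1],[-38,-70,0,12,-1],[-57,-104,0,17.6,-1],[-76,-139,0,17.6,-1],[-96,-174,0,17.6,-1],[-115,-209,0,17.6,-1],[-134,-244,0,17.6,-1],[-153,-278,0,17.6,-1],[-172,-313,0,17.6,-1],[-191,-347,0,17.6,-1],[-210,-382,0,17.6,-1],[-229,-417,0,17.6,-1],[-248,-451,0,17.6,-1],[-268,-486,0,17.6,-1],[-287,-521,0,17.6,-1],[-308,-559.5,0,17.6,-1],[-308,-559.5,0,17.6,-1],[-308,-559.5,0,17.6,-1],[-308,-559.5,0,17.6,-1],[-308,-559.5,0,17.6,-1]],
  ],
)

```text
time: 2.77
ee_pos: [0.6391, -0.0669, 0.2279]
eef_rot: [[0.104, -0.995, -0.0], [-0.995, -0.104, -0.0], [0.0, 0.0, -1.0]]
ft_force: [-0.8, 0.7, 0.2]
grip_width: -0.0005
```

Run:
```python
from go import *
s=manip.sense(); print(s["time"],s["ee_pos"],s["eef_rot"],s["ft_force"],s["grip_width"])
c=vision.get_calibration("wrist"); im,d=vision.read_camera("wrist"); np.savez("w0.npz",im=im,d=d)
for q,z in [("bar_mid",.043),("post_foot",.051),("lever_pivot",.02),("lever_tip",.094),("cards_mid",.019),("arch_shaft",.012)]:
    for r in vision.place_of("wrist",q)[:1]:
        row,col=r["centre"]; print(q,round(r["conf"],2),np.round([row,col],1),atz(c,row,col,z))
p=np.load("pose.npy"); p[1]+=.001
print(W(p,[(0,0,43),(-40,0,51),(-83,34,20),(-83,34,94),(0,-98,19),(0,55,12)]))
im=im[:,:,::-1].copy()
def L(P): cv2.polylines(im,[np.round(proj(c,W(p,P))).astype(np.int32)],False,(0,255,0),1)
L([(-148,5,19),(148,5,19)])
for x in(-40,40): L([(x,0,19),(x,0,51)])
L([(-83,34,20),(-83,34,94)]);L([(-40,55,12),(40,55,12)]); L([(-56,-7.5,41),(56,-7.5,41),(56,7.5,41),(-56,7.5,41),(-56,-7.5,41)])
cv2.imwrite("pics/w0.png",im)
print(rel(W(p,[(0,0,43)])[0]))
```

```text
2.7667 [ 0.6391 -0.0669  0.2279] [[ 0.1044 -0.9945 -0.0004]
 [-0.9945 -0.1044 -0.0002]
 [ 0.0002  0.0004 -1.    ]] [-0.7872  0.7211  0.1826] -0.0005494247186479823
bar_mid 0.56 [214.3 321.5] [ 0.6377 -0.067   0.043 ]
post_foot 0.62 [253.6 322.6] [ 0.6002 -0.0719  0.051 ]
lever_pivot 0.76 [281.6 290.8] [ 0.5524 -0.0414  0.02  ]
lever_tip 0.9 [318.3 283.2] [ 0.5498 -0.0409  0.094 ]
cards_mid 0.62 [208.9 414.3] [ 0.6475 -0.163   0.019 ]
arch_shaft 0.64 [207.2 268.4] [ 0.6321 -0.011   0.012 ]
[[ 0.6396 -0.0655  0.043 ]
 [ 0.5998 -0.0697  0.051 ]
 [ 0.5534 -0.0405  0.02  ]
 [ 0.5534 -0.0405  0.094 ]
 [ 0.6499 -0.163   0.019 ]
 [ 0.6338 -0.0108  0.012 ]]
[ -0.9555  -0.1121 163.0368]
```

View pics/w0.png

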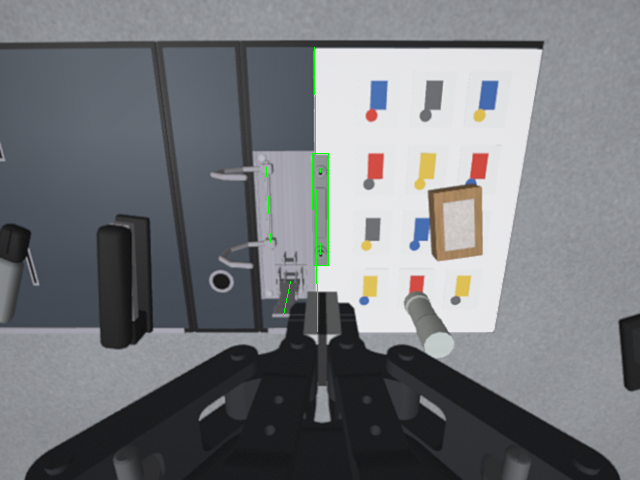

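The wrist view confirms the fit: the bar spans (313–328, 153–265), and the closed fingers hang right over its middle. I'll press the bar now.

>>> step_arm(
  series=[
    [[0,0,40,0,-1],[0,0,80,0,-1],[0,0,118,0,-1],[0,0,145,0,-1],[0,0,155,0,-1],[0,0,160,0,-1],[0,0,163,0,-1],[0,0,166,0,-1],[0,0,169,0,-1],[0,0,172,0,-1],[0,0,175,0,-1],[0,0,177,0,-1],[0,0,179,0,-1],[0,0,180,0,-1],[0,0,181,0,-1],[0,0,181,0,-1]],
  ],
)

```text
time: 4.45
ee_pos: [0.6395, -0.0665, 0.0469]
eef_rot: [[0.105, -0.995, 0.0], [-0.995, -0.105, -0.0], [0.0, 0.0, -1.0]]
ft_force: [0.2, -0.1, 0.2]
grip_width: -0.0001
```

>>> step_arm(
  series=[
    [[0,0,1,0,-1],[0,0,2,0,-1],[0,0,3,0,-1],[0,0,3,0,-1]],
  ],
)

```text
time: 4.78
ee_pos: [0.6394, -0.0664, 0.0437]
eef_rot: [[0.105, -0.995, -0.0], [-0.995, -0.105, -0.0], [0.0, 0.0, -1.0]]
ft_force: [-0.4, -0.2, 0.1]
grip_width: -0.0001
```

Run:
```python
from go import *
s=manip.sense(); print(s["time"],s["ee_pos"],s["ft_force"])
for n in ["scene","wrist"]:
    im,d=vision.read_camera(n)
    c=vision.get_calibration(n); p=np.load("pose.npy"); u=proj(c,W(p,[(-40,10,30)]))[0]
    if n=="wrist": cv2.imwrite("pics/w1.png",im[:,:,::-1]); continue
    x0,y0=int(u[0]-100),int(u[1]-75)
    cv2.imwrite(f"pics/{n}1.png",cv2.resize(im[y0:y0+150,x0:x0+200,::-1],None,fx=4,fy=4,interpolation=cv2.INTER_CUBIC))
```

```text
4.7833 [ 0.6394 -0.0664  0.0437] [-0.3766 -0.1925  0.146 ]
```

View pics/scene1.png

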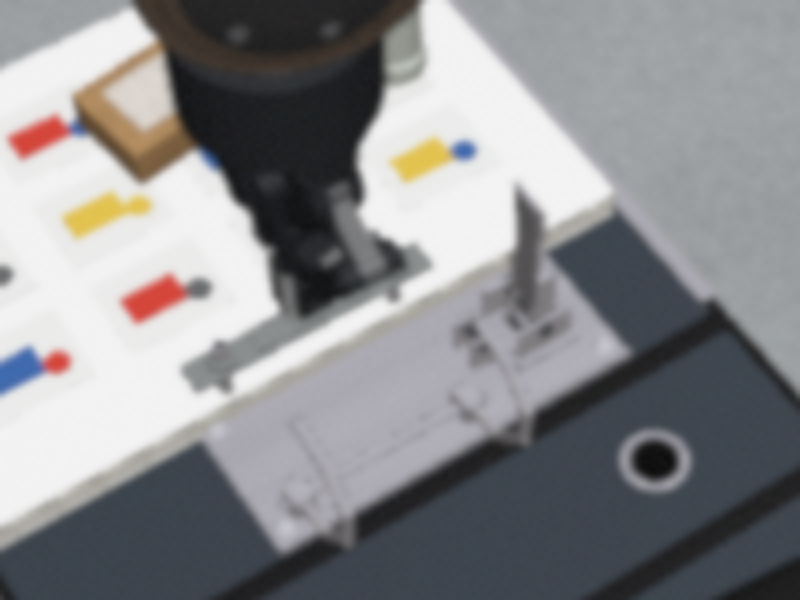

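View pics/w1.png

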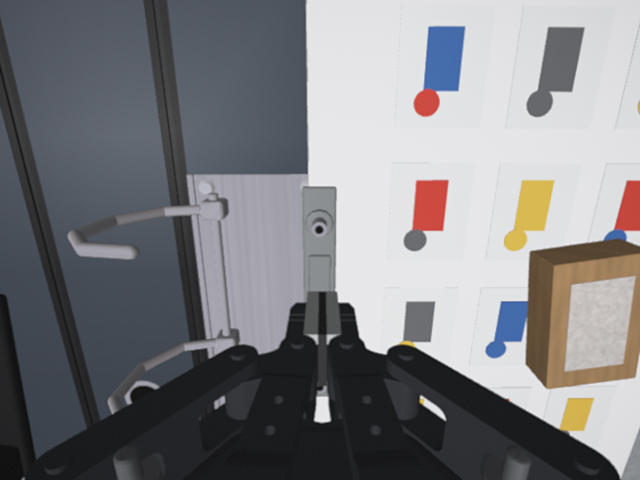

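>>> step_arm(
  series=[
    [[0,0,1,0,-1],[0,0,2,0,-1],[0,0,2,0,-1]],
  ],
)

```text
time: 5.13
ee_pos: [0.6394, -0.0665, 0.0416]
eef_rot: [[0.105, -0.995, -0.0], [-0.995, -0.105, -0.0], [-0.0, 0.0, -1.0]]
ft_force: [-0.8, 0.3, -0.1]
grip_width: -0.0003
```

>>> step_arm(
  series=[
    [[0,0,1,0,-1],[0,0,2,0,-1],[0,0,2,0,-1]],
  ],
)

```text
time: 5.38
ee_pos: [0.6393, -0.0664, 0.0394]
eef_rot: [[0.105, -0.995, -0.001], [-0.995, -0.105, 0.0], [-0.0, 0.001, -1.0]]
ft_force: [-0.3, 0.1, 0.7]
grip_width: -0.0002
```

Run:
```python
from go import *
s=manip.sense(); print(s["time"],s["ee_pos"],s["ft_force"],s["effort"],s["joints"])
c=vision.get_calibration("wrist"); im,d=vision.read_camera("wrist"); cv2.imwrite("pics/w2.png",im[:,:,::-1])
for (r,cc) in [(200,308),(205,325),(270,320),(250,310),(280,320),(315,315),(325,315),(310,330),(120,350),(180,370),(227,320)]:
    print(r,cc,atdepth(c,r,cc,d[r,cc]))
im,d=vision.read_camera("scene"); c=cs
x0,y0=int(205),int(190)
cv2.imwrite(f"pics/scene2.png",cv2.resize(im[y0:y0+90,x0:x0+120,::-1],None,fx=6,fy=6,interpolation=cv2.INTER_CUBIC))
```

```text
5.3833 [ 0.6393 -0.0664  0.0394] [-0.3323  0.0817  0.6512] [  0.0006 -69.5421 -18.674    0.0002  -0.0369  -0.    ] [-0.2062  0.7378  1.6652 -0.0001  0.7392  1.2599]
200 308 [ 0.6884 -0.0557  0.0396]
205 325 [ 0.6867 -0.0631  0.038 ]
270 320 [ 0.6576 -0.0639  0.0408]
250 310 [ 0.6664 -0.0586  0.0401]
280 320 [ 0.6527 -0.0644  0.0407]
315 315 [ 0.6501 -0.0629  0.0672]
325 315 [ 0.6501 -0.063   0.0743]
310 330 [ 0.6504 -0.0687  0.063 ]
120 350 [ 0.7225 -0.0708  0.0183]
180 370 [ 0.6968 -0.0836  0.0188]
227 320 [ 0.68   -0.0617  0.0496]
```

View pics/scene2.png

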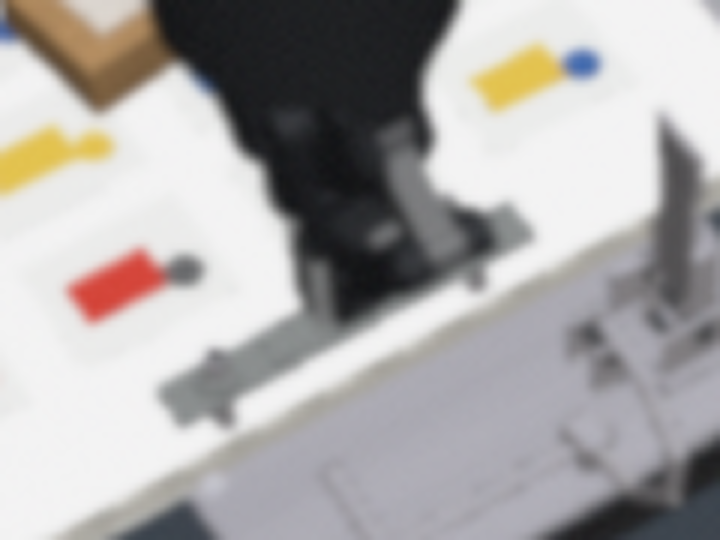

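View pics/w2.png

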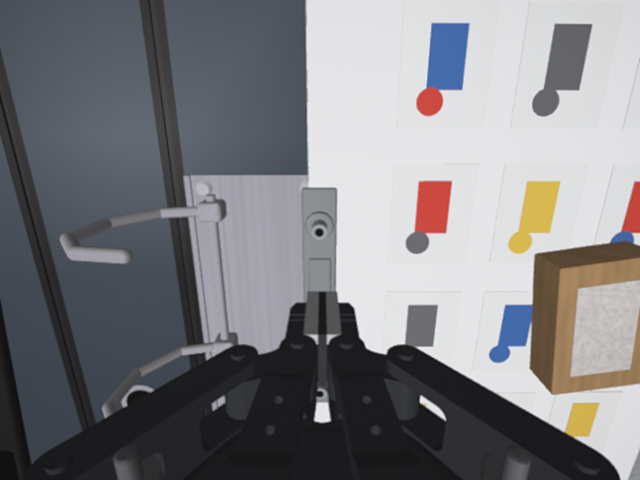

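Run:
```python
from go import *
s=manip.sense()
c=vision.get_calibration("wrist"); im,d=vision.read_camera("wrist")
print(-np.array(c["R"]).T@np.array(c["t"]), np.array(c["R"])[2], np.array(c["mtx"]))
for r in range(284,345,4):
    print(r,atdepth(c,r,315,d[r,315]),d[r,315], im[r,315])
im,d=vision.read_camera("scene")
for r in range(225,252,2): print(r,[np.round(atdepth(cs,r,cc,d[r,cc]),3).tolist() for cc in (256,262,266)])
print(proj(cs,[[.6393,-.0664,.0394],[.6393,-.0664,.0174]]))
```

```text
[ 0.7181 -0.0585  0.1848] [-0.3084 -0.0322 -0.9507] [[348.1066   0.     321.9377]
 [  0.     348.1066 240.7661]
 [  0.       0.       1.    ]]
284 [ 0.651  -0.0623  0.0416] 0.15704039 [138 141 144]
288 [ 0.6488 -0.0625  0.0412] 0.15806028 [139 142 144]
292 [ 0.65   -0.0625  0.0476] 0.15164353 [86 87 88]
296 [ 0.65   -0.0626  0.0515] 0.14788182 [83 84 85]
300 [ 0.6495 -0.0627  0.0541] 0.14565136 [83 83 84]
304 [ 0.6495 -0.0628  0.0575] 0.1423729 [83 84 84]
308 [ 0.6496 -0.0628  0.061 ] 0.13900587 [83 84 85]
312 [ 0.6492 -0.0629  0.0635] 0.13672389 [83 85 85]
316 [ 0.6495 -0.0629  0.067 ] 0.1333633 [83 84 85]
320 [ 0.6497 -0.063   0.0702] 0.13022617 [84 84 85]
324 [ 0.65   -0.063   0.0736] 0.12695362 [83 84 84]
328 [ 0.6493 -0.0631  0.0751] 0.12574208 [83 84 85]
332 [ 0.65   -0.0631  0.0788] 0.12195614 [79 80 81]
336 [ 0.6496 -0.0632  0.0805] 0.12047203 [198 201 203]
340 [ 0.6473 -0.0634  0.0796] 0.12204432 [171 173 174]
344 [ 0.6504 -0.0632  0.0865] 0.11455336 [54 55 56]
225 [[0.651, -0.051, 0.111], [0.64, -0.057, 0.097], [0.635, -0.054, 0.098]]
227 [[0.652, -0.052, 0.107], [0.642, -0
[... 292 characters left out ...]
[0.649, -0.038, 0.101], [0.647, -0.025, 0.116]]
237 [[0.65, -0.064, 0.064], [0.649, -0.039, 0.095], [0.647, -0.026, 0.11]]
239 [[0.65, -0.064, 0.059], [0.643, -0.054, 0.067], [0.647, -0.026, 0.105]]
241 [[0.651, -0.063, 0.054], [0.643, -0.055, 0.06], [0.637, -0.055, 0.056]]
243 [[0.65, -0.067, 0.043], [0.645, -0.053, 0.058], [0.635, -0.061, 0.041]]
245 [[0.651, -0.063, 0.044], [0.642, -0.061, 0.041], [0.632, -0.071, 0.019]]
247 [[0.653, -0.061, 0.041], [0.639, -0.071, 0.019], [0.633, -0.068, 0.019]]
249 [[0.654, -0.058, 0.041], [0.641, -0.066, 0.021], [0.635, -0.063, 0.02]]
251 [[0.651, -0.068, 0.019], [0.643, -0.063, 0.021], [0.636, -0.063, 0.016]]
[[262.2286 242.077 ]
 [263.1065 249.6706]]
```

Run:
```python
from go import *
print(manip.finger_overhang, manip.sense()["time"])
c=vision.get_calibration("wrist")
T=np.array(manip.sense()["ee_pos"])
for h in (.022,.0,-.005): print(h,proj(c,[T+[.0105,.004,-h]]))
# w0 check of tip depth and bar depth
z=np.load("w0.npz"); d=z["d"]
for r in (286,290,292,296,300,320,330): print(r,d[r,315],d[r,330])
```

```text
0.022 5.5833
0.022 [[315.9114 266.0051]]
0.0 [[315.1431 284.213 ]]
-0.005 [[314.9396 289.0372]]
286 0.40533596 0.38887522
290 0.40576175 0.39256904
292 0.1526031 0.1519613
296 0.14866264 0.14767401
300 0.14653419 0.14422026
320 0.1291781 0.12998338
330 0.12366604 0.12332058
```

The depth maps from both cameras show the real fingertips at about z 0.047, roughly 6 mm above the pad, which explains the missing force. The stated overhang doesn't hold for the shut fingers, so from here I'll go by vision and force.

>>> step_arm(
  series=[
    [[0,0,1,0,-1],[0,0,2,0,-1],[0,0,3,0,-1],[0,0,4,0,-1],[0,0,4,0,-1]],
  ],
)

```text
time: 6.0
ee_pos: [0.6395, -0.0665, 0.0356]
eef_rot: [[0.105, -0.995, -0.0], [-0.995, -0.105, -0.0], [0.0, 0.0, -1.0]]
ft_force: [0.9, 1.2, -0.1]
grip_width: 0.0001
```

>>> step_arm(
  series=[
    [[0,0,1,0,-1],[0,0,2,0,-1],[0,0,3,0,-1],[0,0,3,0,-1]],
  ],
)

```text
time: 6.33
ee_pos: [0.6395, -0.0665, 0.0324]
eef_rot: [[0.105, -0.995, -0.0], [-0.995, -0.105, -0.0], [0.0, 0.0, -1.0]]
ft_force: [0.4, -0.2, 0.1]
grip_width: -0.0001
```

Run:
```python
from go import *
s=manip.sense(); print(s["time"],s["ee_pos"],s["ft_force"])
c=vision.get_calibration("wrist"); im,d=vision.read_camera("wrist"); cv2.imwrite("pics/w3.png",im[:,:,::-1])
for r in list(range(240,300,4)): print(r,atdepth(c,r,315,d[r,315]),atdepth(c,r,330,d[r,330]))
im,d=vision.read_camera("scene"); x0,y0=180,150
cv2.imwrite(f"pics/scene3.png",cv2.resize(im[y0:y0+135,x0:x0+180,::-1],None,fx=4.4,fy=4.4,interpolation=cv2.INTER_CUBIC))
```

```text
6.3333 [ 0.6395 -0.0665  0.0324] [ 0.4497 -0.2491  0.1178]
240 [ 0.6768 -0.0601  0.0498] [ 0.6718 -0.0669  0.0322]
244 [ 0.6755 -0.0603  0.0507] [ 0.6703 -0.0671  0.0331]
248 [ 0.6674 -0.0607  0.032 ] [ 0.6684 -0.0673  0.0329]
252 [ 0.6662 -0.0609  0.0339] [ 0.6668 -0.0674  0.0336]
256 [ 0.6638 -0.0611  0.0325] [ 0.6647 -0.0677  0.0332]
260 [ 0.6625 -0.0612  0.0341] [ 0.6626 -0.0679  0.0324]
264 [ 0.6609 -0.0614  0.0348] [ 0.6607 -0.0681  0.0326]
268 [ 0.6591 -0.0616  0.0349] [ 0.659  -0.0683  0.0332]
272 [ 0.6569 -0.0618  0.0343] [ 0.6568 -0.0686  0.0325]
276 [ 0.6551 -0.062   0.0347] [ 0.6554 -0.0687  0.0336]
280 [ 0.6531 -0.0621  0.0344] [ 0.6536 -0.0689  0.034 ]
284 [ 0.6514 -0.0623  0.0351] [ 0.6512 -0.0692  0.0331]
288 [ 0.6491 -0.0625  0.0343] [ 0.6493 -0.0694  0.0334]
292 [ 0.6499 -0.0626  0.0399] [ 0.6506 -0.0691  0.0401]
296 [ 0.65   -0.0626  0.044 ] [ 0.6505 -0.069   0.0437]
```

View pics/w3.png

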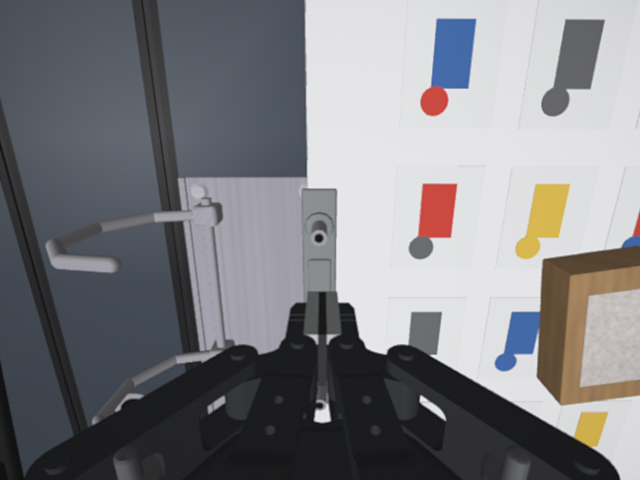

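View pics/scene3.png

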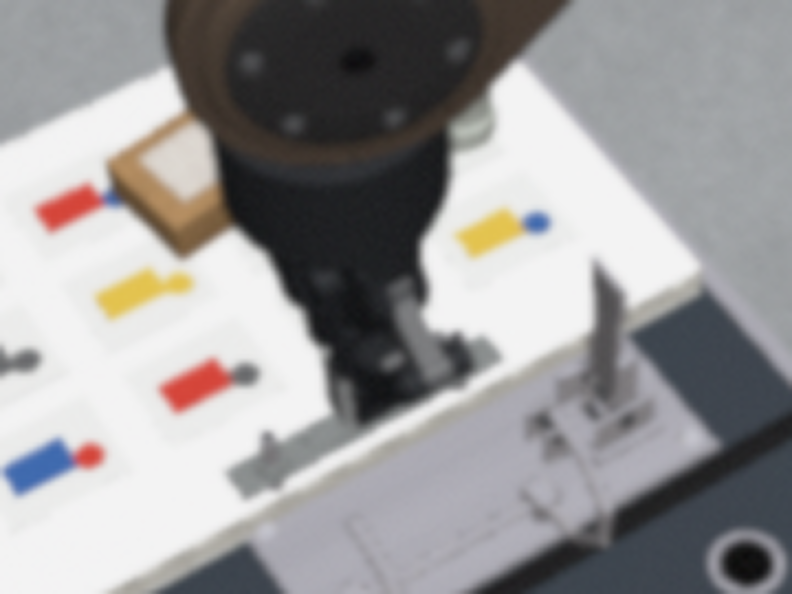

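The bar is now following the fingertips: its pad has gone from 0.041 to 0.034. The tip is about 1.5 mm behind the TCP, so there are roughly 10 mm left.

>>> step_arm(
  series=[
    [[0,0,2,0,-1],[0,0,4,0,-1],[0,0,6,0,-1],[0,0,7,0,-1],[0,0,8,0,-1]],
  ],
)

```text
time: 6.85
ee_pos: [0.6395, -0.0665, 0.0242]
eef_rot: [[0.105, -0.995, -0.0], [-0.995, -0.105, 0.0], [-0.0, 0.0, -1.0]]
ft_force: [-0.7, 0.3, 2.4]
grip_width: 0.0
```

>>> step_arm(
  series=[
    [[0,0,1,0,-1],[0,0,2,0,-1],[0,0,2,0,-1]],
  ],
)

```text
time: 7.1
ee_pos: [0.6394, -0.0665, 0.0219]
eef_rot: [[0.105, -0.995, -0.001], [-0.995, -0.105, 0.0], [-0.0, 0.001, -1.0]]
ft_force: [0.2, 0.0, 0.2]
grip_width: 0.0004
```

>>> step_arm(
  series=[
    [[0,0,1,0,-1],[0,0,1,0,-1]],
  ],
)

```text
time: 7.27
ee_pos: [0.6394, -0.0665, 0.0207]
eef_rot: [[0.105, -0.995, -0.001], [-0.995, -0.105, 0.0], [-0.0, 0.001, -1.0]]
ft_force: [-0.5, 0.4, 0.0]
grip_width: 0.0004
```

>>> step_arm(
  series=[
    [[0,0,1,0,-1],[0,0,1,0,-1]],
  ],
)

```text
time: 7.43
ee_pos: [0.6395, -0.0665, 0.0206]
eef_rot: [[0.105, -0.995, -0.0], [-0.995, -0.105, -0.0], [0.0, 0.0, -1.0]]
ft_force: [-2.3, 1.2, 11.1]
grip_width: 0.0001
```

```bash
cat > look.py <<'E'
from go import *
s=manip.sense(); print(s["time"],s["ee_pos"],s["ft_force"])
c=vision.get_calibration("wrist"); im,d=vision.read_camera("wrist")
z=[atdepth(c,r,k,d[r,k])[2] for r in range(264,287) for k in range(314,330)]; print("pad",np.median(z))
z=[atdepth(c,r,k,d[r,k])[2] for r in range(200,220) for k in range(345,380)]; print("cards",np.median(z))
E
python3 look.py
```

```text
7.4333 [ 0.6395 -0.0665  0.0206] [-2.3296  1.176  11.1023]
pad 0.023210947562844045
cards 0.018273460750823242
```

The bar is at its hard stop: 11 N, and the pad is 4.9 mm above the cards. Next I'll lift and move over to the head side of the lever.

>>> step_arm(
  series=[
    [[0,0,-15,0,-1],[0,0,-50,0,-1],[0,0,-85,0,-1],[0,0,-115,0,-1],[-10,20,-120,0,-1],[-22,40,-120,0,-1],[-34,63,-120,0,-1],[-34,63,-120,0,-1],[-34,63,-120,0,-1]],
  ],
)

```text
time: 8.23
ee_pos: [0.5728, -0.0389, 0.1409]
eef_rot: [[0.105, -0.994, -0.0], [-0.994, -0.105, -0.0], [0.0, 0.0, -1.0]]
ft_force: [0.2, -0.3, -0.7]
grip_width: -0.0
```

Run:
```python
from go import *
s=manip.sense(); print(s["time"],s["ee_pos"],s["ft_force"])
cw=vision.get_calibration("wrist")
p=np.load("pose.npy"); p[1]+=.0008; p[0]-=.0008
for n,c in [("wrist",cw),("scene",cs),("top",ct)]:
    im,d=vision.read_camera(n)
    np.savez(f"{n}4.npz",im=im,d=d)
    for q,z in [("lever_pivot",.02),("lever_tip",.094),("bar_mid",.024),("post_foot",.051),("cards_mid",.019),("arch_shaft",.012)]:
        for r in vision.place_of(n,q)[:1]:
            row,col=r["centre"]; print(n,q,round(r["conf"],2),np.round([row,col],1),atz(c,row,col,z))
    im=im[:,:,::-1].copy()
    if n!="wrist":
        u=proj(c,W(p,[(-40,10,30)]))[0]; x0,y0=int(u[0]-90),int(u[1]-67); im=cv2.resize(im[y0:y0+135,x0:x0+180],None,fx=4.4,fy=4.4,interpolation=cv2.INTER_CUBIC)
    cv2.imwrite(f"pics/{n}4.png",im)
print(W(p,[(-83,34,20),(0,0,24),(-40,0,51),(0,-98,19),(0,55,12)]))
```

```text
8.2333 [ 0.5728 -0.0389  0.1409] [ 0.1674 -0.337  -0.7272]
wrist lever_pivot 0.73 [256.7 320.3] [ 0.5515 -0.04    0.02  ]
wrist lever_tip 0.64 [154.5 291. ] [ 0.636  -0.0158  0.094 ]
wrist bar_mid 0.72 [151.6 369.4] [ 0.6384 -0.0673  0.024 ]
wrist post_foot 0.87 [213.1 371. ] [ 0.5988 -0.0706  0.051 ]
wrist cards_mid 0.55 [151.4 500.1] [ 0.6486 -0.1653  0.019 ]
wrist arch_shaft 0.63 [152.9 290.8] [ 0.6306 -0.0092  0.012 ]
scene lever_pivot 0.63 [238.5 317. ] [ 0.5515 -0.0435  0.02  ]
scene lever_tip 0.62 [209.2 318.9] [ 0.5484 -0.0461  0.094 ]
scene bar_mid 0.85 [247.5 261.1] [ 0.6419 -0.0676  0.024 ]
scene post_foot 0.9 [224.6 280.5] [ 0.6014 -0.0761  0.051 ]
scene cards_mid 0.62 [210.  232.9] [ 0.6509 -0.1636  0.019 ]
scene arch_shaft 0.97 [276.4 284.9] [ 0.6291 -0.0073  0.012 ]
[[ 0.5526 -0.0407  0.02  ]
 [ 0.6388 -0.0657  0.024 ]
 [ 0.599  -0.0699  0.051 ]
 [ 0.6491 -0.1632  0.019 ]
 [ 0.633  -0.011   0.012 ]]
```

View pics/wrist4.png

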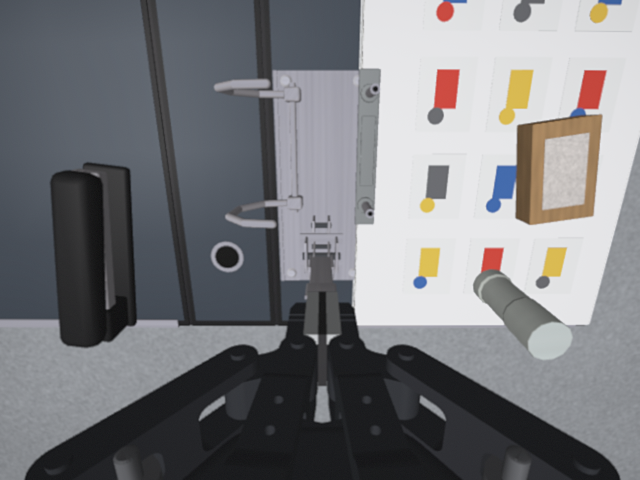

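View pics/scene4.png

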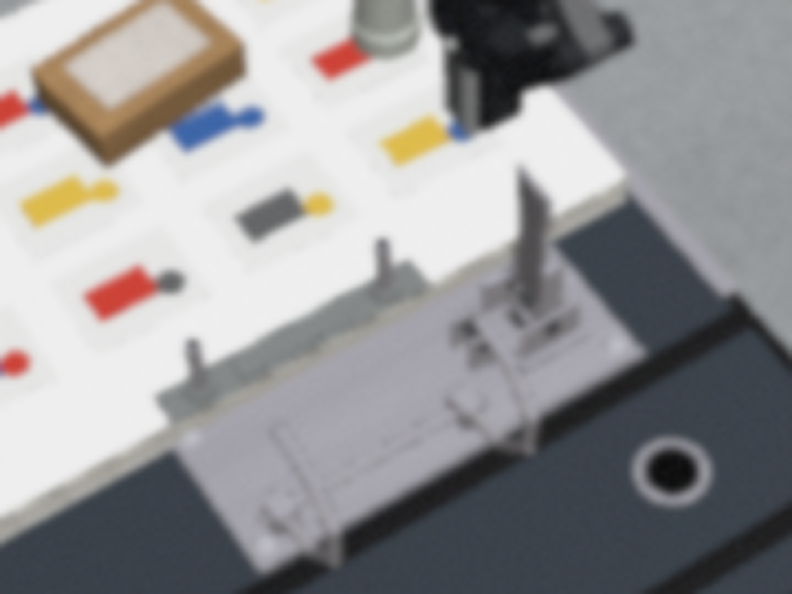

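Run:
```python
import numpy as np
for th in np.r_[np.arange(0,1.45,.1),1.42]:
    r=65
    print(round(th,2), round(20.7-(-r*np.sin(th)+1.75*np.cos(th)+10.75),1), round(143.9-(20+r*np.cos(th)+1.75*np.sin(th)),1))
```

```text
0.0 8.2 58.9
0.1 14.7 59.1
0.2 21.1 59.8
0.3 27.5 61.3
0.4 33.7 63.3
0.5 39.6 66.0
0.6 45.2 69.3
0.7 50.5 73.1
0.8 55.4 77.4
0.9 59.8 82.1
1.0 63.7 87.3
1.1 67.1 92.9
1.2 69.9 98.7
1.3 72.1 104.8
1.4 73.7 111.1
1.42 73.9 112.4
```

>>> step_arm(
  series=[
    [[0,-1,30,0,-1],[0,-1,57,0,-1],[0,2,59,0,-1],[0,8,59,0,-1],[0,14.5,59,0,-1],[0,21,60,0,-1],[0,27.5,61,0,-1],[0,27.5,61,0,-1]],
  ],
)

```text
time: 9.95
ee_pos: [0.5466, -0.0424, 0.0814]
eef_rot: [[0.104, -0.995, 0.005], [-0.995, -0.104, -0.001], [0.001, -0.005, -1.0]]
ft_force: [8.9, 1.8, -3.8]
grip_width: 0.0002
```

Run:
```python
from go import *
s=manip.sense(); print(s["time"],s["ee_pos"],s["ft_force"])
for n,c in [("wrist",0),("scene",cs)]:
    im,d=vision.read_camera(n); im=im[:,:,::-1]
    if n=="scene": im=cv2.resize(im[150:285,220:400],None,fx=4.4,fy=4.4,interpolation=cv2.INTER_CUBIC)
    cv2.imwrite(f"pics/{n}5.png",im)
```

```text
9.95 [ 0.5466 -0.0424  0.0814] [ 8.9488  1.8365 -3.8067]
```

View pics/wrist5.png

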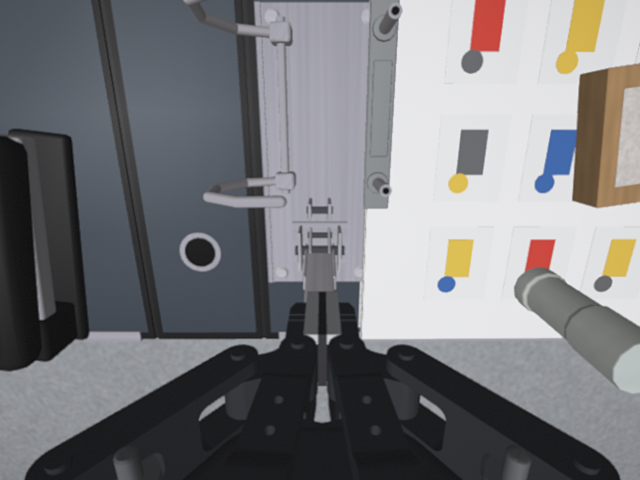

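View pics/scene5.png

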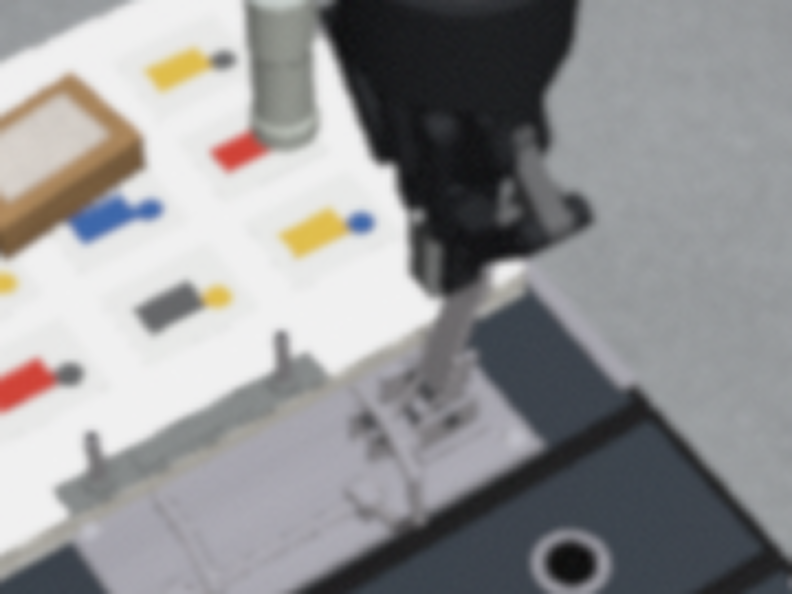

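>>> step_arm(
  series=[
    [[0,7,3.5,0,-1],[0,13,6,0,-1],[0,18.5,9.5,0,-1],[0,24,13,0,-1],[0,29,17.5,0,-1],[0,33,22,0,-1],[0,37,27.5,0,-1],[0,40.5,33,0,-1],[0,43,39,0,-1],[0,45.5,45,0,-1],[0,47,50,0,-1],[0,47,50,0,-1]],
  ],
)

```text
time: 11.05
ee_pos: [0.5005, -0.0474, 0.0313]
eef_rot: [[0.104, -0.995, 0.006], [-0.995, -0.104, -0.001], [0.001, -0.006, -1.0]]
ft_force: [-0.2, 0.6, -0.0]
grip_width: 0.0002
```

Run:
```python
from go import *
s=manip.sense(); print(s["time"],s["ee_pos"],s["ft_force"])
for n,c in [("wrist",0),("scene",cs)]:
    im,d=vision.read_camera(n); im=im[:,:,::-1]
    if n=="scene": im=cv2.resize(im[150:285,220:400],None,fx=4.4,fy=4.4,interpolation=cv2.INTER_CUBIC)
    cv2.imwrite(f"pics/{n}6.png",im)
```

```text
11.05 [ 0.5005 -0.0474  0.0313] [-0.2211  0.6161 -0.0345]
```

View pics/wrist6.png

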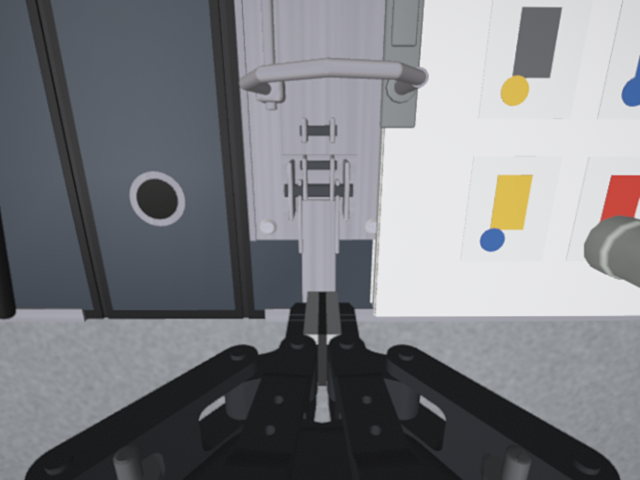

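View pics/scene6.png

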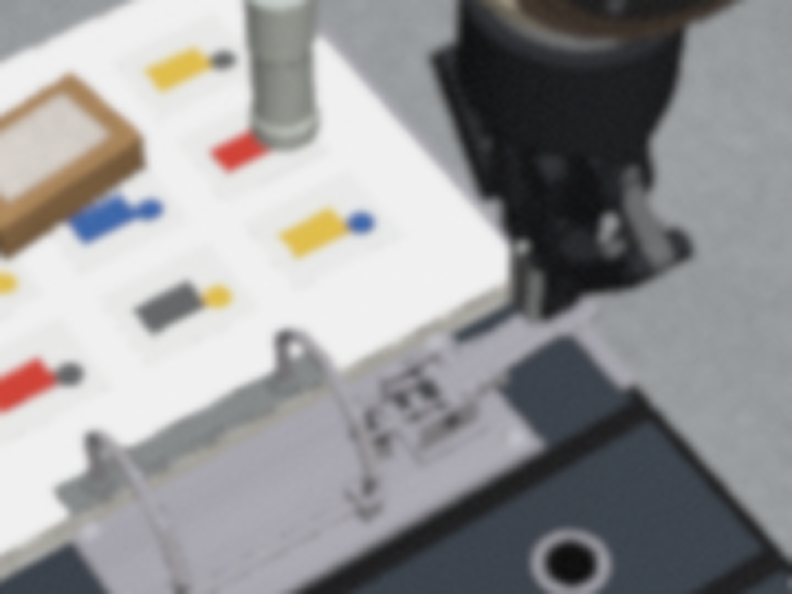

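The lever has snapped down, and both arches have closed onto the posts, the near one at about (335,70) in the wrist view. I'll retreat upwards and check.

>>> step_arm(
  series=[
    [[0,0,-20,0,-1],[0,0,-55,0,-1],[0,0,-95,0,-1],[0,0,-135,0,-1],[0,0,-160,0,-1],[0,0,-160,0,-1],[0,0,-160,0,-1]],
  ],
)

```text
time: 11.73
ee_pos: [0.5005, -0.0472, 0.1932]
eef_rot: [[0.104, -0.995, 0.01], [-0.995, -0.104, -0.002], [0.003, -0.009, -1.0]]
ft_force: [-0.1, 0.5, -1.4]
grip_width: -0.0
```

Run:
```python
from go import *
s=manip.sense(); print(s["time"],s["ee_pos"],s["ft_force"])
cw=vision.get_calibration("wrist")
ims={}
for n in ["wrist","scene","top"]:
    im,d=vision.read_camera(n); ims[n]=(im,d); im=im[:,:,::-1]
    cv2.imwrite(f"pics/{n}7.png",im)
im,d=ims["wrist"]
p=np.load("pose.npy"); p[1]+=.0008; p[0]-=.0008
for P in [(-40,0,51),(0,0,24),(-56-10,-20,19),(-157,34,29),(-145,34,29),(-130,34,29),(15,0,24)]:
    u=proj(cw,W(p,[P]))[0]; k,r=int(round(u[0])),int(round(u[1]))
    if 0<=r<480 and 0<=k<640: print(P,(r,k),atdepth(cw,r,k,d[r,k]))
for n in ["scene","top"]:
    a=np.load(f"{n}0.npz")["im"]; b=ims[n][0]; g=np.abs(a.astype(int)-b).sum(2); cv2.imwrite(f"pics/diff_{n}.png",np.clip(g,0,255).astype(np.uint8))
```

```text
11.7333 [ 0.5005 -0.0472  0.1932] [-0.1093  0.5175 -1.443 ]
(-40, 0, 51) (107, 363) [ 0.5986 -0.0693  0.0551]
(0, 0, 24) (57, 361) [ 0.639  -0.0659  0.0228]
(-66, -20, 19) (141, 381) [ 0.5749 -0.0934  0.0165]
(-157, 34, 29) (242, 320) [ 0.4698 -0.0492 -0.0005]
(-145, 34, 29) (230, 320) [ 0.4903 -0.0472  0.0274]
(-130, 34, 29) (214, 320) [ 0.5053 -0.0457  0.0266]
(15, 0, 24) (36, 361) [ 0.654  -0.0638  0.0233]
```

View pics/wrist7.png

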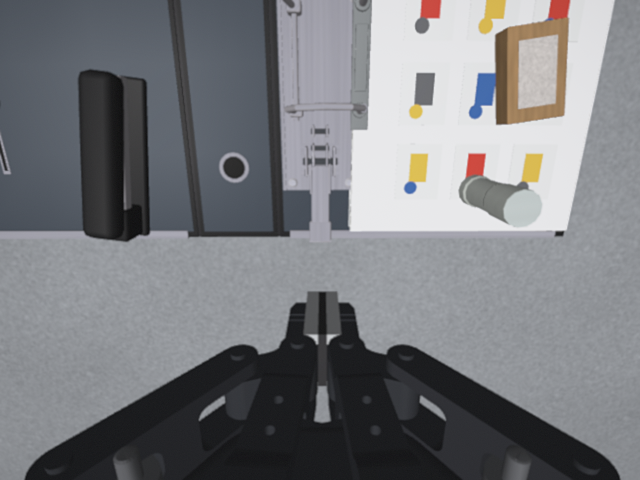

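View pics/scene7.png

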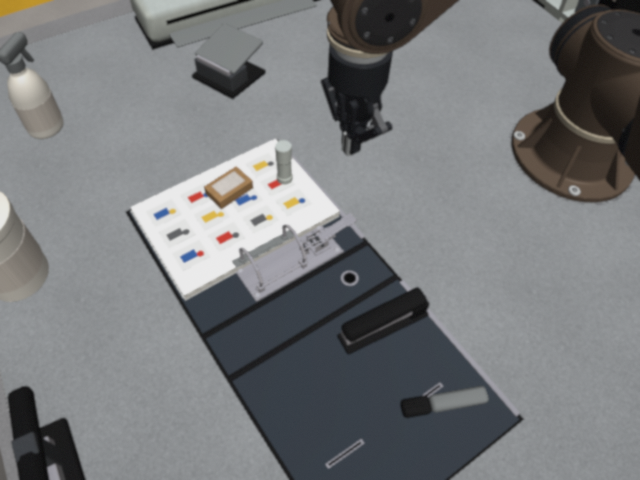

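View pics/diff_scene.png

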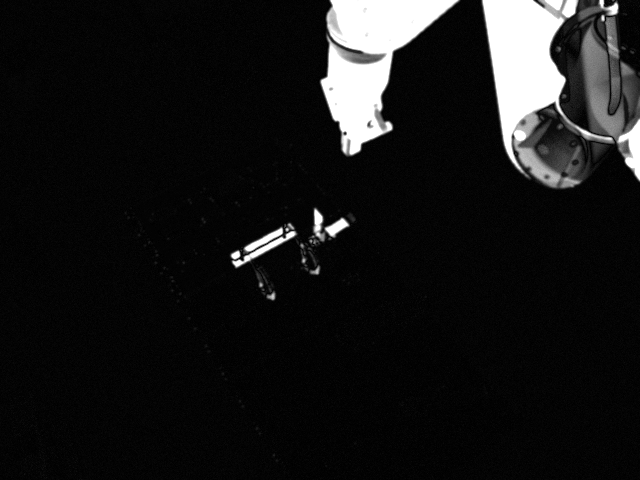

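The difference picture shows changes only at the bar, lever, arches and robot, so the file and the three objects on it haven't moved.

```bash
python3 -c "
from workcell import manip; print(manip.job_done())"
```

```text
the job is handed in; nothing more can be done
None
```

The retaining bar is flat on the cards, and the lever is locked down towards the foot with both arches closed. I pressed the bar first, then pushed the lever over, using the shut fingertips for both. The job was handed in at about 12 s of the 40 s.

**Last checks**
- **Bar:** it met its hard stop at 11 N, with its pad 4.9 mm above the cards. After the lever was locked, the pad still read 23 mm above the desk; 24 mm is expected.
- **Lever:** the thumb plate reads about 27 mm above the desk. A locked tip should be at 29 mm, so this agrees within camera accuracy.
- **Arches:** the wrist and scene pictures show both resting on the post tops.
- **Everything else:** comparing the scene pictures from before and after shows changes only at the bar, lever, arches and robot. The file, stapler, glue stick and clip box are where they were.
- **Gripper:** it is well clear, with the wrist force at about 1.5 N or less.

**Disagreement:** the stated fingertip overhang of 22 mm did not hold for the shut fingers. Contact with the bar put the tips about 3 mm behind the TCP, so I went by the depth images and the force reading instead.

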